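# Hold the wire feeder's pressure arm open for threading

## Task

The wire feeder needs a new wire: draw the red-headed lock pin straight up out of the pressure arm and hang it upright by its collar, pushed home, in the notch in the left edge of the feeder's top plate, and let go of it; do not drop it. Then take the pressure arm by its black upright handle, swing it away from the drive roll against its spring until it meets its stop, and finish while holding it there by the handle, so that the wire can be fed between the rolls. Leave the other things lying on the bench where they are.

Things in the scene. Friction and masses are not known exactly. Their poses are not given: they have to be found in the camera images.
- wire_feeder: Bench wire feeder, fixed: yellow case under a grey top plate (x -115 to +115, y -120 to +115 mm; top face at z = 72) that carries rolls and arm. Origin on the bench under its middle; x to the back (away from the robot at yaw 0), y left, z up. Stop post (rubber sleeve, 36 mm high) at x -80, y -11; nothing else is higher than z = 108 mm but the pin, the handle and the arm's pivot nut.
- lock_pin: Loose 60 g steel pin with ribbed red knob, upright in 10 mm bores. Origin at the shank's lower tip, z up: shank diameter 8 from 0 to 32 mm, collar 22 from 32 to 36, knob 18 from 36 to 66. At the start its collar lies on the arm (origin at x -10, y -45, z 74 mm of the feeder); it must rise 32 mm to be clear. Finger room is best along the feeder's x; the handle is 55 mm away along -y.
- pin_notch (a point): Place of the parked pin's axis, at the plate's top face (x -75, y +100, z 72 mm of the feeder). The slot is 12 mm wide along x, closed end at y +94, open to the left at the plate's edge y +115 (rounded mouth), right through the 10 mm plate, which overhangs the case by 37 mm. The parked pin hangs by its collar, its origin 40 mm above the bench.
- lever_grip: Black upright handle, a round post 16 mm in diameter, 42 mm high (rim 19 mm wide at 38 mm), on the free end of the pressure arm, a sleeve that turns freely on its post. Origin at the centre of its foot on the arm's top face, 106 mm above the bench, 175 mm from the pivot (x -10, y -100 mm of the feeder when shut).
- pivot_axis (a point): The vertical pivot axis of the pressure arm, at the height of the arm's top face (x = -10, y = +75, z = 106 mm in the feeder's frame). A nut on the pivot reaches 131 mm above the bench.
- pressure_arm (a joint): Angle of the blue pressure arm (rad): 0 shut, arm along the feeder's -y from its pivot, idler roll against the drive roll; grows as the handle swings to the feeder's -x (clockwise from above), to 0.55 at the stop. A spring pulls it back to 0: about 5 N at the handle when shut, 10 N at the stop. It cannot swing while the pin is in.
- chipping_hammer: Bystander: chipping hammer with a coil-spring handle, 147 x 260 x 27 mm, lying on the bench.
- hex_key: Bystander: steel hex key, 36 x 112 x 6 mm.
- flat_bar_2: Bystander: flat steel bar offcut, 30 x 85 x 6 mm.
- hex_nut_1: Bystander: large steel nut, 30 x 35 x 16 mm.
- square_bar_1: Bystander: square steel bar offcut, 16 x 72 x 16 mm.

How it is judged:
By the outcome, as a careful person would: the job done as asked, in the order asked, and still so for the second after the job is handed in, while the arm keeps its last pose, push and grip.
It also fails if it takes over 48 s, if anything falls off the work surface, if the arm or the gripper's body presses on something with over 40 N, if the wrist force passes 120 N, or if a joint passes its speed limit or range.

## Robot

A 6-joint arm with a two-finger parallel gripper is mounted at the origin on a cart in front of the work surface, level with it; the furniture and walls round the work are solid. World frame = base frame: x ahead of the robot, y to its left, z up, the work surface at z = 0. Lengths are in mm, angles in rad, forces in N, time in s.
With the tool pointing down it reaches from about 325 to 900 mm from the base axis. Payload 3.5 kg.
Tool frame: the origin (TCP) lies at the very end of the fingers, on their centre line; the grasp point (between the pads) lies 19 mm behind it; x points along the fingers, y is the direction in which the jaws open and shut, and the axes are right-handed (so a half turn about x gives the same grasp; the last joint's range is limited). The gripper opens to 85 mm and grips with 20 to 120 N. Pads are 22 mm wide; open, the fingers measure 114 mm over their backs; the gripper's body (76 mm by 85 mm) begins 54 mm behind the grasp point. The pads swing forward as they close: fully open they stand 13 mm farther back than shut.
Start: joints at [1.039, 0.276, -0.026, 1.268, 0, 1.467], TCP at [259.868, 568.41, 231.313] pointing down, gripper open.
Joint ranges: [-3.12, 3.12], [-0.85, 1.88], [-1.08, 1.24], [-1.95, 2.15], [-1.57, 1.53], [-3.14, 3.14]. Speed limits (rad/s): [2.57, 2.57, 3.14, 3.14, 3.14, 3.14].

## Interface

Orientations are given as a unit quaternion [w, x, y, z].
In Python, from rig import monitor, cams, r gives the robot as it stands. The module is installed in compiled form; this text tells all that it offers.
- The arm moves only by the shell command python3 -m creep 'ROWS' [OPENING] [FORCE]. ROWS is JSON, a list of rows, each a list of 6 numbers: the shift along the world's x, y, z in cm, then the turn, a rotation vector about the world's x, y, z in rad. In form: [[dx, dy, dz, wx, wy, wz], ...]. A call has 1 to 8 rows; each row is the pose to reach, as a shift and turn from the pose measured when the call began; what a row does not reach only later rows make up. A row lasts 1/8 s, in which the tool goes at most 62.5 mm and 10.7 degrees, less where a joint would pass 70% of its speed; a pose out of reach is approached as far as the arm can. A call with a gripper value outside its range is refused whole. OPENING is the opening, from -1 (shut) to 1 (fully open), so that 0 is half open, set as the call begins (- or left out, the last holds). The fingers move at their own pace and stop on an object; FORCE is the grip in N (left out, the last holds). Time passes only in rows, so rows that repeat a pose let the fingers close. It gives the time, the measured TCP pose, the force and the opening at its end, in the units of the state.
- monitor.get_obs(): the state, without advancing time (a new reading comes with each control period).
- cams.read_camera(name): name is "side" or "top"; returns the picture (420x560x3 uint8, red, green, blue); there is no depth.
- cams.get_calibration(name): a dict with "fx", "fy", "cx", "cy" (pixels), "R" (3x3) and "t" (3): a world point X has camera coordinates R X + t. Camera axes: x right, y down, z forward; pixel columns grow to the right and rows downward; lengths in mm; the calibration is good to about 2 mm. A picture is of the moment at which its call begins. get_calibration takes no time and is no camera call.
- r.hand_in(): hands the job in, once; it reports no verdict.
The state is a dict: "clock": time; "joints": joint angles; "joint_vel": joint speeds; "joint_efforts": joint torques, N m; "eef_pos": TCP position; "ee_rot": TCP orientation; "ft_force": force on the tool from outside, world axes, zero at the start; "ft_torque": the same for the moment, N m; "width": finger opening in mm.
Only numpy, scipy, OpenCV 4.12 (cv2) and the standard library are available. Lean on these libraries where they do the work, as an engineer would, in place of code of your own. Each camera call takes 0.05 s, during which the arm holds its last target. There are 200 camera calls.

## Working session

There is one attempt and no reset: what is moved stays moved. The work goes in short steps, Python scripts to look and compute and a shell command to move; the robot and the scene stay as the last step left them, time stands still between calls to the robot, and variables do not carry over. Pictures are saved under pics/ and viewed, about 8 in all and at most 12, crops included, and the job is handed in when it is done.

```bash
mkdir -p pics
python3 - <<'E'
from rig import monitor, cams, r
import cv2
for n in("side","top"):
    cv2.imwrite(f"pics/{n}0.png",cv2.resize(cams.read_camera(n)[:,:,::-1],(800,600),interpolation=cv2.INTER_CUBIC))
    c=cams.get_calibration(n);print(n,c)
print(monitor.get_obs())
E
```

```text
side {'fx': 397.4111569876266, 'fy': 397.4111569876266, 'cx': 282.63071422541435, 'cy': 206.19164552501445, 'R': array([[-0.99016232,  0.13989003, -0.00306032],
       [ 0.08141421,  0.55819823, -0.82570362],
       [-0.11379943, -0.81782976, -0.56409589]]), 't': array([ 557.90175592,   65.33187977, 1179.28995169])}
top {'fx': 438.57719808799044, 'fy': 438.57719808799044, 'cx': 277.0568668699855, 'cy': 206.88165697663712, 'R': array([[ 0.02565338, -0.99964336, -0.00742016],
       [-0.9830801 , -0.02388025, -0.18161293],
       [ 0.18137097,  0.0119536 , -0.9833421 ]]), 't': array([ -42.50189365,  574.51618893, 1526.54941366])}
{'clock': 0.1, 'joints': array([ 1.03858516e+00,  2.77053804e-01, -2.77541163e-02,  1.26797581e+00,
        1.04289963e-06,  1.46738366e+00]), 'joint_vel': array([ 0.00032238, -0.00238337,  0.00319279, -0.00081374, -0.00020412,
       -0.00097109]), 'joint_efforts': array([-1.71636177e-03, -4.46708357e+01,  2.96128267e+01,  8.48539523e-03,
       -2.23689981e-04, -1.08898277e-06]), 'eef_pos': array([259.51995836, 567.80183784, 230.26855343]), 'ee_rot': array([ 0.69069687,  0.14977695,  0.69113672, -0.15111165]), 'ft_force': array([-0.10712697, -0.76863973,  1.30433365]), 'ft_torque': array([ 0.01268964,  0.05232149, -0.00711502]), 'width': 85.00324986761099}
```

View pics/side0.png

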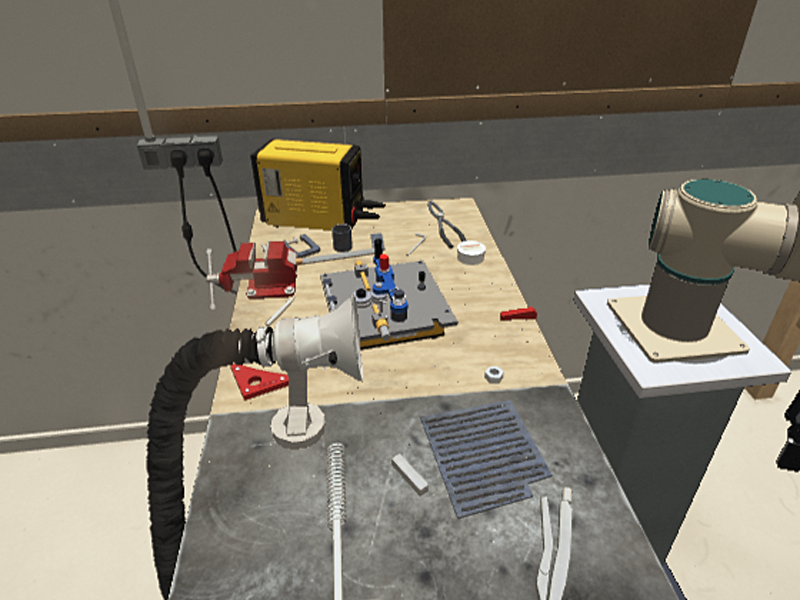

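View pics/top0.png

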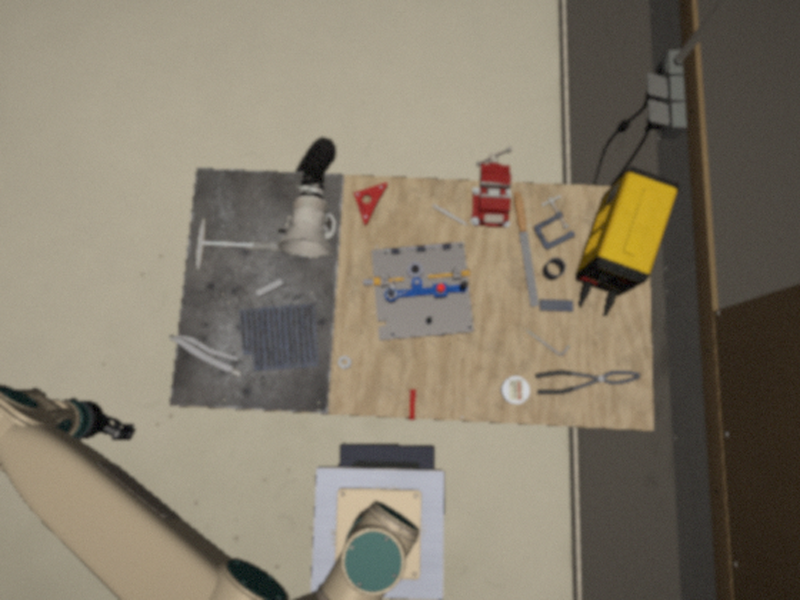

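The side view shows the feeder around (390,300), with the red pin knob at (383,262) and the black handle at (377,245). A fume hood sits at the feeder's left front. In the top view the feeder plate spans (375–472, 243–338), with the pin near (440,288). Next I'll enlarge both.

Run:
```python
from rig import cams
import cv2,numpy as np
for n,(x,y,w,h) in dict(side=(215,155,120,90),top=(250,162,100,75)).items():
    im=np.mean([cams.read_camera(n)[:,:,::-1].astype(float) for _ in range(2)],0).astype(np.uint8)
    c=im[y:y+h,x:x+w]
    cv2.imwrite(f"pics/{n}1.png",cv2.resize(c,(800,600),interpolation=cv2.INTER_CUBIC))
```

```text
(no output)
```

View pics/side1.png

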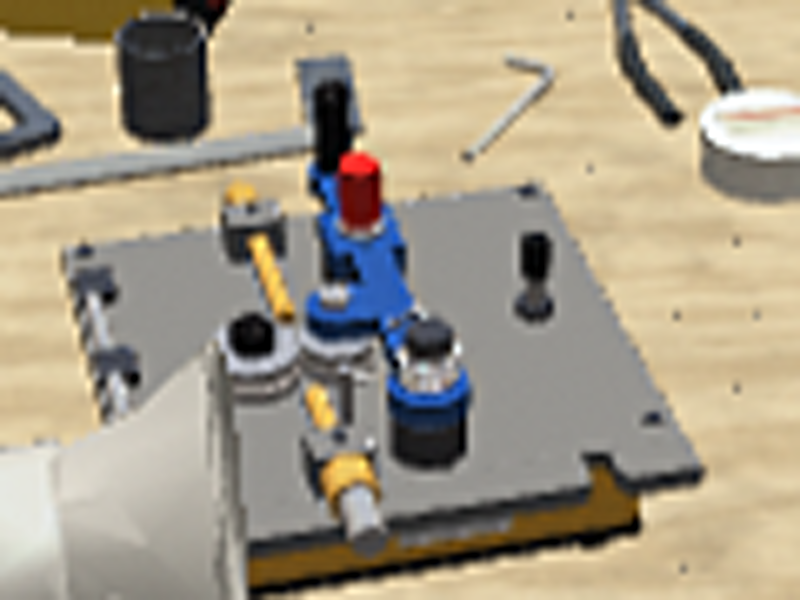

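View pics/top1.png

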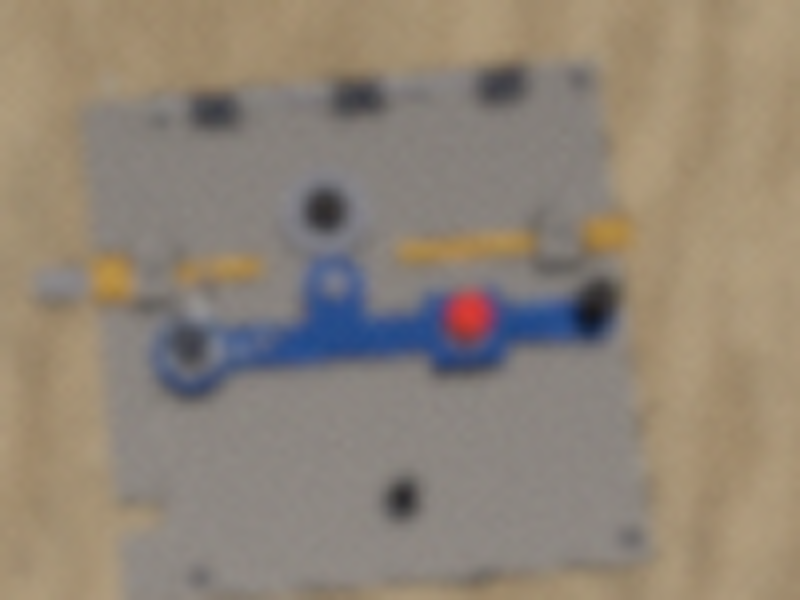

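Side crop: knob top at (359,160), handle top (332,88), pivot nut (430,332), stop post top (537,238), notch mouth near (583–610,460). Top crop: knob (468,313), handle top (602,293), nut (188,340), notch at (120–165,515), plate corners visible. Next step is to triangulate these and fit the feeder pose.

```bash
cat > h.py <<'E'
import numpy as np
from scipy.optimize import least_squares
from rig import cams
C={n:cams.get_calibration(n) for n in("side","top")}
OFF=dict(side=(215,155,120/800),top=(250,162,.125))
def raw(n,p):
    x,y,s=OFF[n];return np.array([(p[0]+.5)*s-.5+x,(p[1]+.5)*s-.5+y])
def proj(n,X):
    c=C[n];q=c["R"]@np.asarray(X,float)+c["t"];return np.array([c["fx"]*q[0]/q[2]+c["cx"],c["fy"]*q[1]/q[2]+c["cy"]])
def tri(obs): # {cam:rawpx}
    return least_squares(lambda X:np.concatenate([proj(n,X)-p for n,p in obs.items()]),[500,0,100]).x
def F2W(p,X): # pose x,y,yaw
    c,s=np.cos(p[2]),np.sin(p[2]);return np.array([p[0]+c*X[0]-s*X[1],p[1]+s*X[0]+c*X[1],X[2]])
E
cat > fit.py <<'E'
from h import *
P=dict(knob=((-10,-45,140),(359,160),(468,313)),handle=((-10,-100,148),(332,88),(602,293)),nut=((-10,75,131),(430,330),(188,340)),
post=((-80,-11,108),(537,238),(402,492)),
mx_my=((-115,-120,72),(537,185),(650,560)),mx_py=((-115,115,72),(703,470),(125,602)),px_my=((115,-120,72),(63,250),(597,65)),px_py=((115,115,72),None,(83,103)))
for k,(X,a,b) in P.items():
    if a: print(k,tri(dict(side=raw("side",a),top=raw("top",b))).round(1))
def res(p,cam=("side","top")):
    o=[]
    for X,a,b in P.values():
        if a and "side" in cam:o.append(proj("side",F2W(p,X))-raw("side",a))
        if "top" in cam:o.append(proj("top",F2W(p,X))-raw("top",b))
    return np.concatenate(o)
for cm in (("side","top"),("side",),("top",)):
    s=least_squares(res,[500,0,0],args=(cm,),loss="soft_l1");print(cm,s.x.round(4),np.abs(res(s.x,cm)).round(1))
    for X in((-10,-45,140),(-75,100,72),(-10,-100,148),(-10,75,131)):print(F2W(s.x,X).round(1))
E
python3 fit.py
```

```text
knob [ 584.3 -134.4  141.8]
handle [ 591.4 -190.3  147.5]
nut [570.3 -15.2 131.8]
post [ 510.7 -108.8  111.4]
mx_my [ 490.4 -220.3   70.1]
mx_py [463.   11.   70.3]
px_my [ 715.5 -195.5   69.4]
('side', 'top') [ 5.89320e+02 -8.91857e+01  1.14000e-01] [0.3 0.5 0.3 0.4 0.1 0.1 0.2 0.3 0.2 0.2 0.2 0.1 0.  1.  0.2 0.2 1.  0.6
 0.6 0.1 0.2 0.4 0.4 0.5 0.1 0.5 0.1 1.3 0.5 0.4]
[ 584.5 -135.   140. ]
[503.4   1.6  72. ]
[ 590.8 -189.7  148. ]
[570.9 -15.8 131. ]
('side',) [589.6182 -89.1828   6.4026] [0.1 0.5 0.2 0.1 0.2 0.1 0.1 0.9 0.6 0.7 0.3 0.5 0.4 0.4]
[ 585.  -135.1  140. ]
[503.2   1.2  72. ]
[ 591.6 -189.7  148. ]
[570.8 -15.9 131. ]
('top',) [588.7413 -89.1381  75.5077] [0.2 0.1 0.2 0.6 0.1 0.1 0.  0.  0.4 0.2 0.6 0.6 0.3 1.  0.4 0.4]
[ 583.7 -135.   140. ]
[503.3   2.1  72. ]
[ 589.7 -189.6  148. ]
[570.6 -15.7 131. ]
```

Run:
```python
from h import *
from rig import monitor
from scipy.spatial.transform import Rotation as R
s=np.array([560/800,.7])
for a,b in(((357,330),(305,248)),((350,285),(325,210)),((362,378),(300,257)),((340,455),(312,190))):
    print("hood",tri(dict(side=np.array(a)*.7,top=np.array(b)*.7)).round(0))
o=monitor.get_obs();q=o["ee_rot"];M=R.from_quat([q[1],q[2],q[3],q[0]]).as_matrix()
print(M.round(3),o["eef_pos"]);a=np.arctan2(M[1,1],M[0,1]);print("tool y yaw",a,"turn",[(0.114-a+k*np.pi) for k in(-1,0,1)])
```

```text
hood [657. 182. 203.]
hood [682. 139. 263.]
hood [655. 205. 128.]
hood [742. 223.   4.]
[[-0.     0.416  0.909]
 [-0.001  0.909 -0.416]
 [-1.    -0.001 -0.   ]] [259.73219365 568.20657392 230.91697358]
tool y yaw 1.1420274327266156 turn [np.float64(-4.169620086316408), np.float64(-1.0280274327266155), np.float64(2.113565220863178)]
```

```bash
python3 -m creep '[[2.3,-5,1,0,0,-0.1],[4.6,-10,2,0,0,-0.2],[7,-15,2,0,0,-0.3],[9.3,-20,2,0,0,-0.4],[11.6,-25,2,0,0,-0.5],[13.9,-30,2,0,0,-0.6],[16.2,-35,2,0,0,-0.7],[18.5,-40,2,0,0,-0.8]]' 0.2 40
```

```text
clock: 1.3
eef_pos: [445.3, 166.5, 251.1]
ee_rot: [0.577, 0.409, 0.577, -0.409]
ft_force: [1.1, 0.2, 0.3]
width: 51.0
```

```bash
python3 -m creep '[[2.3,-5,-0.5,0,0,-0.04],[4.6,-10,-1,0,0,-0.08],[7,-15,-2,0,0,-0.12],[9.3,-20,-3,0,0,-0.16],[11.6,-25,-4,0,0,-0.2],[13.3,-29,-5,0,0,-0.22],[13.92,-30.13,-6,0,0,-0.228],[13.92,-30.13,-7,0,0,-0.228]]'
python3 - <<'E'
from h import *
from rig import cams,monitor
import cv2
from scipy.spatial.transform import Rotation as R
o=monitor.get_obs();q=o["ee_rot"];M=R.from_quat([q[1],q[2],q[3],q[0]]).as_matrix();print(o["eef_pos"],M.round(3),o["joints"].round(2))
out=[]
for n,(x,y,w,h) in dict(side=(230,130,80,90),top=(270,162,80,90)).items():
    out.append(cv2.resize(cams.read_camera(n)[y:y+h,x:x+w,::-1],(400,450),interpolation=cv2.INTER_CUBIC)); 
cv2.imwrite("pics/c2.png",np.hstack(out))
E
```

```text
clock: 2.3
eef_pos: [584.5, -135.0, 180.4]
ee_rot: [0.526, 0.472, 0.527, -0.472]
ft_force: [-0.7, 0.2, 0.4]
width: 51.2
[ 584.45175073 -134.99886389  180.42437256] [[-0.     0.994  0.11 ]
 [ 0.001  0.11  -0.994]
 [-1.    -0.    -0.001]] [-0.33  0.26 -0.15  1.15  0.    1.13]
```

View pics/c2.png

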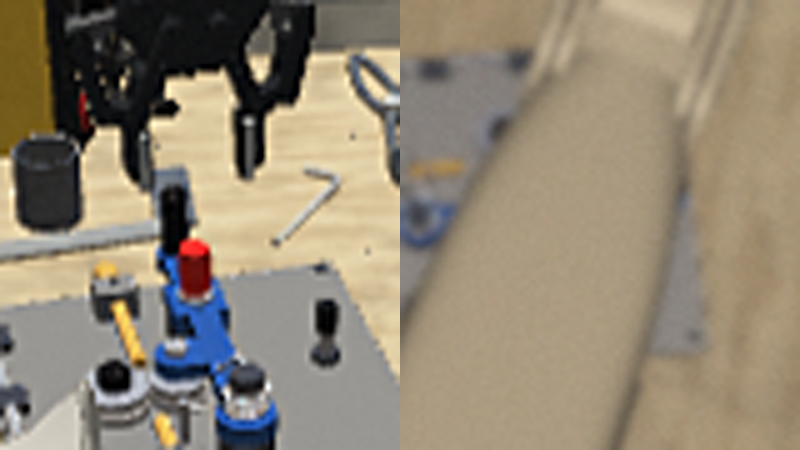

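Left half (side view): the fingers straddle the knob, tips at (140,185) and (248,178) with their middle at column 194, directly above the knob at (194,245). The top view is hidden by the arm. Time to descend and grip.

```bash
python3 -m creep '[[0,0,-1.5,0,0,0],[0,0,-3,0,0,0],[0,0,-4.5,0,0,0],[0,0,-5.7,0,0,0],[0,0,-6.4,0,0,0],[0,0,-6.7,0,0,0],[0,0,-6.7,0,0,0]]' && python3 -m creep '[[0,0,0,0,0,0],[0,0,0,0,0,0],[0,0,0,0,0,0],[0,0,0,0,0,0],[0,0,0,0,0,0],[0,0,0,0,0,0]]' -1 40
```

```text
clock: 3.28
eef_pos: [583.0, -133.3, 112.5]
ee_rot: [0.526, 0.471, 0.528, -0.472]
ft_force: [0.6, 0.4, 0.8]
width: 51.2
clock: 4.03
eef_pos: [583.7, -133.6, 113.2]
ee_rot: [0.526, 0.471, 0.528, -0.471]
ft_force: [1.3, 0.1, 3.4]
width: 16.6
```

```bash
python3 -m creep '[[0,0,0.8,0,0,0],[0,0,1.8,0,0,0],[0,0,3,0,0,0],[0,0,4.2,0,0,0],[0,0,5.4,0,0,0],[0,0,6.6,0,0,0],[0,0,7,0,0,0],[0,0,7,0,0,0]]'
python3 - <<'E'
from h import *
from rig import cams,monitor
import cv2
print(monitor.get_obs()["eef_pos"])
x,y,w,h=225,120,100,75
cv2.imwrite("pics/s3.png",cv2.resize(cams.read_camera("side")[y:y+h,x:x+w,::-1],(800,600),interpolation=cv2.INTER_CUBIC))
p=[589.3,-89.2,.114]
for X in((-75,100),(-75,140)):print(F2W(p,(*X,0)))
E
```

```text
clock: 5.03
eef_pos: [583.8, -133.6, 183.5]
ee_rot: [0.527, 0.471, 0.528, -0.471]
ft_force: [-0.1, 0.2, -0.7]
width: 16.7
[ 583.84342504 -133.58680025  183.5249283 ]
[503.41149879   1.6194107    0.        ]
[498.86136933  41.35977207   0.        ]
```

View pics/s3.png

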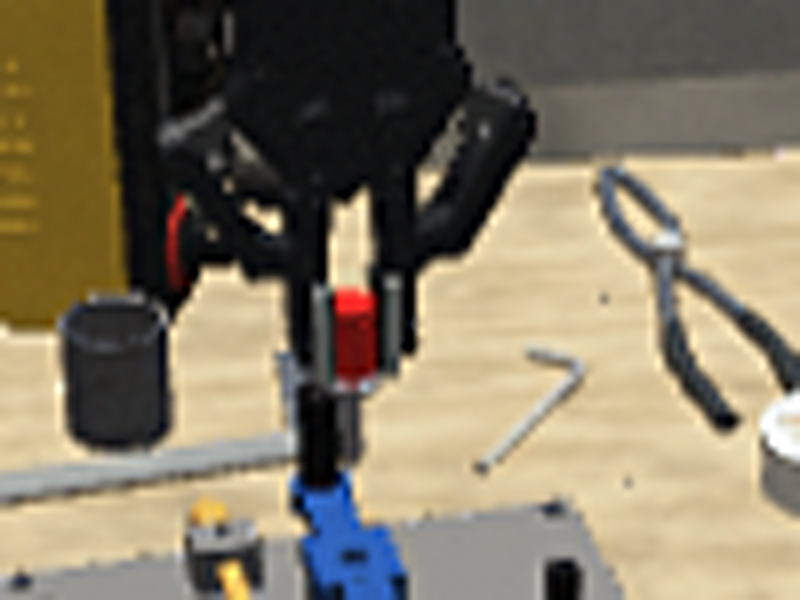

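The pin is out: its shank shows clear below the collar at (347,385–460) and the bore in the arm is empty at (355,555). Next, carry it to a point left of the notch.

```bash
python3 -m creep '[[-1.2,2.5,0,0,0,0],[-2.7,5.5,0,0,0,0],[-4.2,8.7,0,0,0,0],[-5.7,11.8,0,0,0,0],[-7.2,14.9,0,0,0,0],[-8.2,17,0,0,0,0],[-8.5,17.5,-1.5,0,0,0],[-8.5,17.5,-3,0,0,0]]' && python3 -m creep '[[0,0,-2,0,0,0],[0,0,-4,0,0,0],[0,0,-5.6,0,0,0],[0,0,-6.5,0,0,0],[0,0,-6.7,0,0,0],[0,0,-6.7,0,0,0]]'
python3 - <<'E'
from h import *
from rig import cams,monitor
import cv2
print(monitor.get_obs()["eef_pos"],monitor.get_obs()["joints"].round(2))
out=[]
for n,(x,y,w,h) in dict(side=(275,180,80,100),top=(240,190,80,100)).items():
    out.append(cv2.resize(cams.read_camera(n)[y:y+h,x:x+w,::-1],(400,500),interpolation=cv2.INTER_CUBIC)); 
cv2.imwrite("pics/c4.png",np.hstack(out))
E
```

```text
clock: 6.08
eef_pos: [498.1, 41.4, 151.6]
ee_rot: [0.526, 0.471, 0.528, -0.472]
ft_force: [-0.1, -0.0, -1.1]
width: 16.8
clock: 6.82
eef_pos: [498.6, 41.3, 84.9]
ee_rot: [0.526, 0.471, 0.528, -0.471]
ft_force: [-0.4, 0.4, -0.2]
width: 16.5
[498.63480011  41.3240776   84.88639814] [-0.05  0.19 -0.48  0.91  0.    1.41]
```

View pics/c4.png

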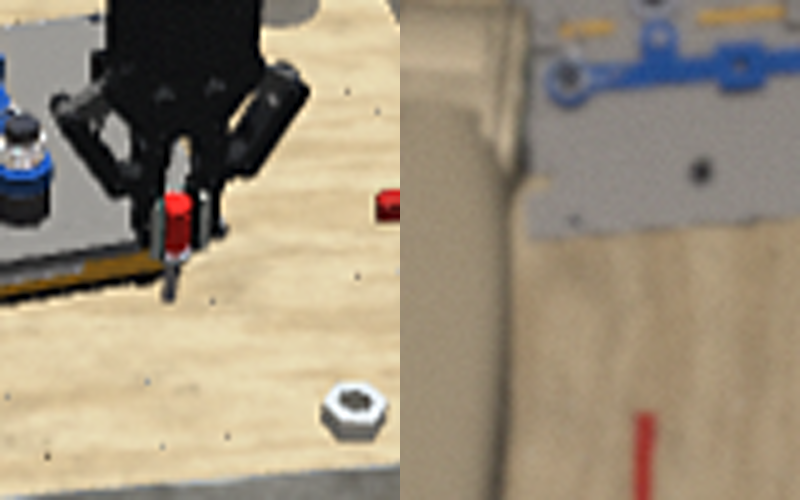

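The side half shows the pin held, knob top at (177,198), tip at (169,300), clear to the left of the plate. The top half is mostly hidden by the arm, but the notch is visible at (535,185). Now I'll compare these with the projections.

Run:
```python
from h import *
f=lambda n,X:((proj(n,X)+.5-np.array([275,180]))*5-.5).round(1)
p=[589.3,-89.2,.114];e=np.array([-np.sin(.114),np.cos(.114)])
for o in(-2,0,2):
    b=np.array([498.6,41.3])+o*e
    print(o,"top",f("side",(*b,111.7)),"tip",f("side",(*b,45.7)),"collar",f("side",(*b,79.7)))
print("notch bottom/top",f("side",F2W(p,(-75,100,72))))
# notch in top view
g=lambda X:((proj("top",X)+.5-np.array([240,190]))*5-.5).round(1)+[400,0]
for X in((-69,115,72),(-81,115,72),(-69,94,72),(-81,94,72),(-115,115,72),(-115,-120,72)):print(X,"top",g(F2W(p,X)),"side",f("side",F2W(p,X)))
```

```text
-2 top [173.9 201.9] tip [169.6 301.2] collar [171.8 251. ]
0 top [175.1 204.1] tip [170.7 303.5] collar [172.9 253.2]
2 top [176.2 206.4] tip [171.9 305.8] collar [174.1 255.5]
notch bottom/top [149.5 220.8]
(-69, 115, 72) top [520.4 174.2] side [147.1 238.8]
(-81, 115, 72) top [521.8 191. ] side [168.4 235.3]
(-69, 94, 72) top [550.  171.5] side [135.7 216.1]
(-81, 94, 72) top [551.5 188.3] side [156.8 212.8]
(-115, 115, 72) top [525.8 238.8] side [228.3 225.6]
(-115, -120, 72) top [858.8 209.2] side [107.4  10.4]
```

Run:
```python
from h import *
from rig import cams
import cv2
p=[589.3,-89.2,.114];out=[]
S=16
for n,src in(("side",cv2.imread("pics/side1.png")),("top",cv2.imread("pics/top1.png"))):
    x,y,s=OFF[n]
    px=lambda X:((proj(n,F2W(p,X))+.5-[x,y])/s-.5)
    c=px((-75,105,72)); w=50
    x0,y0=int(c[0]-w),int(c[1]-w); x0=max(x0,0)
    cr=src[y0:y0+2*w,x0:x0+2*w]; k=4
    big=cv2.resize(cr,None,fx=k,fy=k,interpolation=cv2.INTER_CUBIC)
    for X in((-69,115,72),(-69,94,72),(-81,94,72),(-81,115,72),(-115,115,72)):
        q=((px(X)+.5-[x0,y0])*k-.5);print(n,X,q.round(0));cv2.drawMarker(big,tuple(int(v) for v in q),(0,0,255) ,cv2.MARKER_CROSS,8,1)
    out.append(big[:400,:400])
cv2.imwrite("pics/n5.png",np.hstack(out))
```

```text
side (-69, 115, 72) [175. 270.]
side (-69, 94, 72) [114. 150.]
side (-81, 94, 72) [226. 132.]
side (-81, 115, 72) [288. 252.]
side (-115, 115, 72) [608. 200.]
top (-69, 115, 72) [109. 157.]
top (-69, 94, 72) [299. 141.]
top (-81, 94, 72) [308. 248.]
top (-81, 115, 72) [118. 265.]
top (-115, 115, 72) [144. 571.]
```

View pics/n5.png

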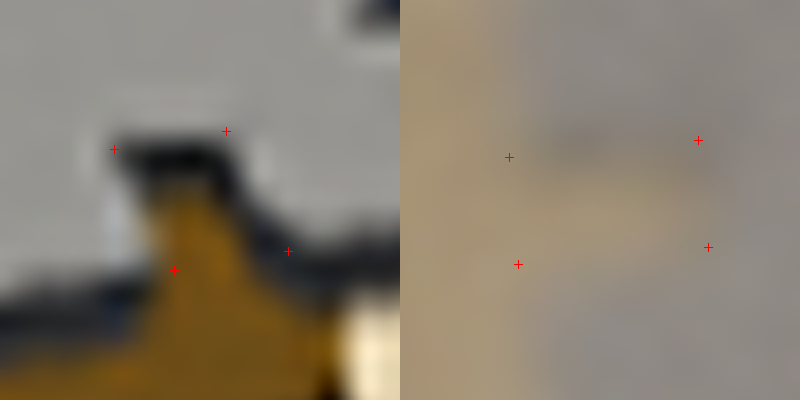

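The predicted slot corners (crosses) match the visible slot to about 1 mm in both views. I'll slide the pin into the slot with the collar above the plate.

```bash
python3 -m creep '[[0.08,-0.6,0,0,0,0],[0.16,-1.2,-0.1,0,0,0],[0.23,-1.8,-0.2,0,0,0],[0.3,-2.4,-0.2,0,0,0],[0.37,-3,-0.2,0,0,0],[0.41,-3.4,-0.2,0,0,0],[0.43,-3.6,-0.2,0,0,0],[0.43,-3.6,-0.2,0,0,0]]'; python3 -m creep '[[0,-0.1,0,0,0,0],[0.02,-0.2,0,0,0,0],[0.02,-0.2,0,0,0,0]]'
```

```text
clock: 7.92
eef_pos: [503.2, 5.3, 83.3]
ee_rot: [0.527, 0.471, 0.528, -0.471]
ft_force: [0.2, 1.5, -0.3]
width: 16.9
clock: 8.3
eef_pos: [503.4, 3.3, 83.3]
ee_rot: [0.527, 0.471, 0.528, -0.471]
ft_force: [-0.5, -1.0, -0.1]
width: 17.0
```

```bash
python3 -m creep '[[0.01,-0.1,0,0,0,0],[0.02,-0.2,0,0,0,0],[0.02,-0.2,0,0,0,0]]';python3 -m creep '[[0,-0.05,0,0,0,0],[0.01,-0.1,0,0,0,0],[0.01,-0.1,0,0,0,0]]'
```

```text
clock: 8.68
eef_pos: [503.7, 1.3, 83.3]
ee_rot: [0.527, 0.471, 0.528, -0.471]
ft_force: [0.1, -1.1, -0.3]
width: 16.6
clock: 9.05
eef_pos: [503.7, 0.9, 83.3]
ee_rot: [0.526, 0.472, 0.528, -0.471]
ft_force: [-0.6, 3.2, 0.3]
width: 17.1
```

```bash
python3 -m creep '[[0,0,-0.1,0,0,0],[0,0,-0.2,0,0,0],[0,0,-0.3,0,0,0],[0,0,-0.35,0,0,0],[0,0,-0.35,0,0,0]]';python3 -m creep '[[0,0,-0.05,0,0,0],[0,0,-0.1,0,0,0],[0,0,-0.1,0,0,0]]'
```

```text
clock: 9.68
eef_pos: [503.6, 0.9, 79.7]
ee_rot: [0.526, 0.472, 0.528, -0.471]
ft_force: [0.9, 3.0, -0.1]
width: 16.6
clock: 10.05
eef_pos: [503.7, 0.9, 79.2]
ee_rot: [0.526, 0.472, 0.528, -0.471]
ft_force: [-3.1, 1.6, 5.0]
width: 16.8
```

Vertical contact of 5 N came at the predicted height, TCP z = 79.2. I'll open the jaws and look.

```bash
python3 -m creep '[[0,0,0,0,0,0],[0,0,0,0,0,0],[0,0,0,0,0,0],[0,0,0,0,0,0]]' 0.1 && python3 -m creep '[[0,0,1,0,0,0],[0,0,3,0,0,0],[0,0,5,0,0,0],[0,0,7.5,0,0,0],[0,0,10,0,0,0],[0,0,10,0,0,0]]'
python3 - <<'E'
from h import *
from rig import cams,monitor
import cv2
x,y,w,h=285,195,60,45
cv2.imwrite("pics/s6.png",cv2.resize(cams.read_camera("side")[y:y+h,x:x+w,::-1],(800,600),interpolation=cv2.INTER_CUBIC))
f=lambda X:((proj("side",F2W([589.3,-89.2,.114],X))+.5-[x,y])*800/60-.5).round(0)
for yy in(98,100,102):print(yy,"top",f((-75,yy,106)),"collar",f((-75,yy,76)),f((-75,yy,72)),"tip",f((-75,yy,40)))
E
```

```text
clock: 10.55
eef_pos: [503.7, 0.8, 79.1]
ee_rot: [0.526, 0.471, 0.528, -0.471]
ft_force: [-0.8, 0.7, -0.7]
width: 47.1
clock: 11.3
eef_pos: [505.8, 0.5, 181.9]
ee_rot: [0.528, 0.473, 0.526, -0.47]
ft_force: [0.5, 0.7, -0.5]
width: 47.2
98 top [268. 248.] collar [264. 368.] [263. 384.] tip [259. 508.]
100 top [271. 254.] collar [267. 374.] [266. 390.] tip [262. 513.]
102 top [274. 259.] collar [270. 380.] [269. 395.] tip [265. 519.]
```

View pics/s6.png

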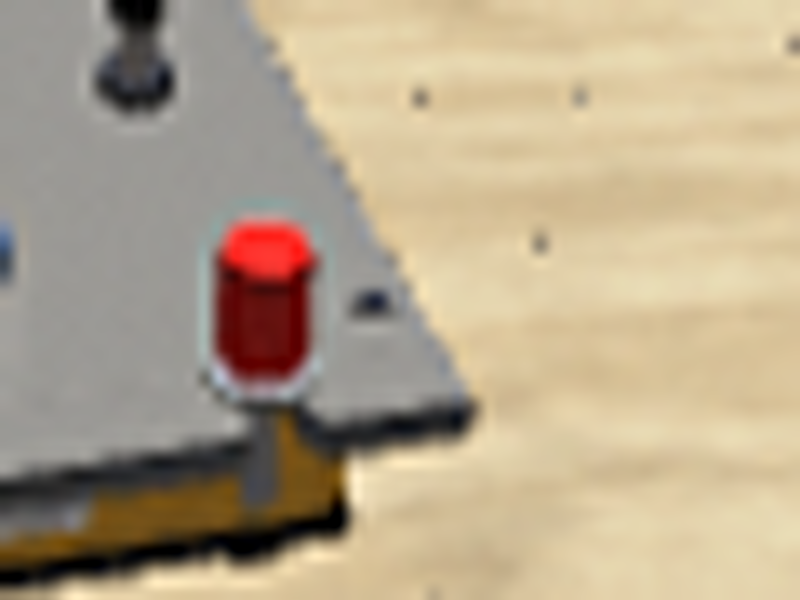

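The pin is parked upright: knob top at (268,250), shank down to (258,508), collar on the plate, jaws clear. That agrees with the projection for y = 98–99 (home). On to the handle.

```bash
python3 -m creep '[[1.2,-2.7,0,0,0,0],[2.7,-6,0,0,0,0],[4.2,-9.4,0,0,0,0],[5.7,-12.7,0,0,0,0],[7.2,-16,0,0,0,0],[8.2,-18.3,0,0,0,0],[8.5,-19,-0.2,0,0,0],[8.5,-19,-0.2,0,0,0]]'
python3 - <<'E'
from h import *
from rig import cams,monitor
import cv2
from scipy.spatial.transform import Rotation as R
o=monitor.get_obs();q=o["ee_rot"];M=R.from_quat([q[1],q[2],q[3],q[0]]).as_matrix();print(o["eef_pos"],M.round(3),o["joints"].round(2))
x,y,w,h=225,115,80,60
cv2.imwrite("pics/s7.png",cv2.resize(cams.read_camera("side")[y:y+h,x:x+w,::-1],(800,600),interpolation=cv2.INTER_CUBIC))
f=lambda X:((proj("side",X)+.5-[x,y])*10-.5).round(0)
p=[589.3,-89.2,.114]
print("handle top",f(F2W(p,(-10,-100,148))),"foot",f(F2W(p,(-10,-100,106))),"tcp",f(o["eef_pos"]))
h0=F2W(p,(-10,-100,0))
for t in(0,.07,.14,.21,.28,.35,.42,.49,.55,.57,.58):
    d=F2W(p,(-10-175*np.sin(t),75-175*np.cos(t),0))-h0;print(t,(d/10).round(2)[:2])
E
```

```text
clock: 12.35
eef_pos: [588.9, -188.9, 177.4]
ee_rot: [0.526, 0.472, 0.528, -0.47]
ft_force: [-0.7, -0.2, 0.4]
width: 46.7
[ 588.92804186 -188.88681843  177.42245326] [[-0.     0.994  0.112]
 [ 0.003  0.112 -0.994]
 [-1.     0.    -0.003]] [-0.42  0.3  -0.11  1.16  0.    1.04]
handle top [399. 531.] foot [403. 653.] tcp [403. 444.]
0 [0. 0.]
0.07 [-1.22 -0.1 ]
0.14 [-2.45 -0.11]
0.21 [-3.67 -0.03]
0.28 [-4.88  0.13]
0.35 [-6.08  0.37]
0.42 [-7.26  0.7 ]
0.49 [-8.42  1.11]
0.55 [-9.38  1.52]
0.57 [-9.7   1.67]
0.58 [-9.85  1.75]
```

View pics/s7.png

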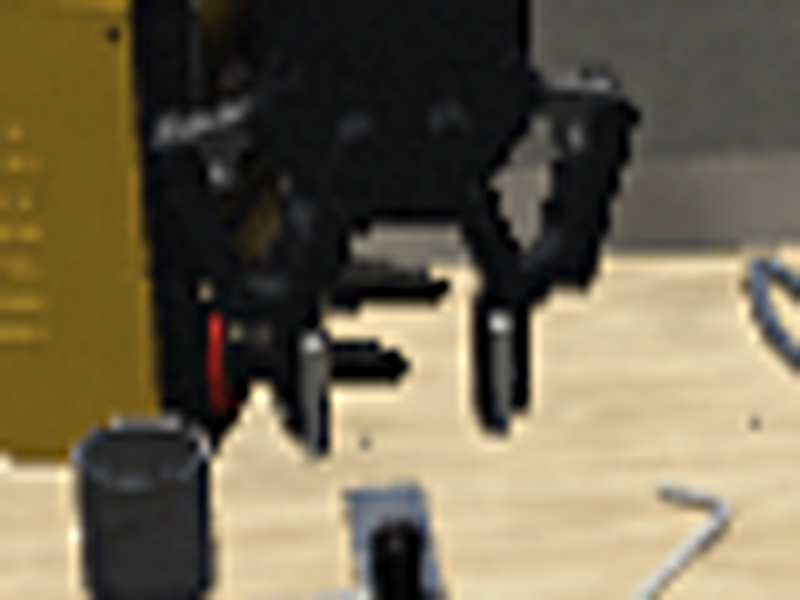

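The handle top appears at (398,530), as predicted (399,531), and the fingers at (320,450) and (495,430) straddle it. I'll centre by 2 mm and descend.

```bash
python3 -m creep '[[0.19,-0.08,-1,0,0,0],[0.19,-0.08,-2.5,0,0,0],[0.19,-0.08,-4,0,0,0],[0.19,-0.08,-5.4,0,0,0],[0.19,-0.08,-6.3,0,0,0],[0.19,-0.08,-6.7,0,0,0],[0.19,-0.08,-6.7,0,0,0]]' && python3 -m creep '[[0,0,0,0,0,0],[0,0,0,0,0,0],[0,0,0,0,0,0],[0,0,0,0,0,0],[0,0,0,0,0,0]]' -1 50
```

```text
clock: 13.28
eef_pos: [590.8, -189.3, 110.6]
ee_rot: [0.527, 0.472, 0.528, -0.47]
ft_force: [0.1, 0.7, -0.2]
width: 46.7
clock: 13.9
eef_pos: [591.5, -189.5, 111.3]
ee_rot: [0.527, 0.472, 0.528, -0.47]
ft_force: [0.2, -0.2, 3.1]
width: 15.3
```

```bash
python3 -m creep '[[-0.6,-0.06,0,0,0,-0.035],[-1.22,-0.1,0,0,0,-0.07],[-2.45,-0.11,0,0,0,-0.14],[-3.67,-0.03,0,0,0,-0.21],[-4.88,0.13,0,0,0,-0.28],[-6.08,0.37,0,0,0,-0.35],[-7.26,0.7,0,0,0,-0.42],[-7.26,0.7,0,0,0,-0.42]]'
```

```text
clock: 14.9
eef_pos: [520.9, -183.2, 111.4]
ee_rot: [0.419, 0.573, 0.416, -0.569]
ft_force: [8.4, -1.7, -5.7]
width: 15.0
```

```bash
python3 -m creep '[[-0.6,0.2,0,0,0,-0.03],[-1.2,0.42,0,0,0,-0.06],[-1.7,0.62,0,0,0,-0.09],[-2.1,0.78,0,0,0,-0.12],[-2.1,0.78,0,0,0,-0.12],[-2.1,0.78,0,0,0,-0.12]]'
```

```text
clock: 15.65
eef_pos: [502.8, -176.6, 111.4]
ee_rot: [0.385, 0.599, 0.378, -0.591]
ft_force: [9.7, -3.2, -7.2]
width: 15.3
```

```bash
python3 -m creep '[[-0.08,0.05,0,0,0,0],[-0.17,0.1,0,0,0,0],[-0.17,0.1,0,0,0,0],[-0.17,0.1,0,0,0,0]]'
```

```text
clock: 16.15
eef_pos: [503.8, -177.0, 111.5]
ee_rot: [0.387, 0.6, 0.376, -0.59]
ft_force: [9.4, -2.4, -7.0]
width: 14.9
```

```bash
python3 -m creep '[[-0.3,0.15,0,0,0,-0.01],[-0.6,0.3,0,0,0,-0.02],[-0.8,0.4,0,0,0,-0.03],[-0.8,0.4,0,0,0,-0.03]]'
```

```text
clock: 16.65
eef_pos: [498.5, -174.6, 111.5]
ee_rot: [0.379, 0.607, 0.365, -0.595]
ft_force: [9.0, -4.5, -6.6]
width: 15.0
```

```bash
python3 -m creep '[[-0.25,0.13,0,0,0,0],[-0.5,0.25,0,0,0,0],[-0.5,0.25,0,0,0,0],[-0.5,0.25,0,0,0,0]]'
```

```text
clock: 17.15
eef_pos: [498.3, -174.6, 111.6]
ee_rot: [0.382, 0.61, 0.361, -0.593]
ft_force: [15.4, -5.0, -11.0]
width: 15.1
```

```bash
python3 -m creep '[[-0.7,0.35,0,0,0,0],[-0.8,0.4,0,0,0,0],[-0.8,0.4,0,0,0,0],[-0.8,0.4,0,0,0,0]]'
python3 - <<'E'
from h import *
from rig import cams,monitor
import cv2
from scipy.spatial.transform import Rotation as R
o=monitor.get_obs();q=o["ee_rot"];M=R.from_quat([q[1],q[2],q[3],q[0]]).as_matrix();print(o["eef_pos"],M.round(3),o["joints"].round(2),o["ft_torque"])
out=[]
x,y,w,h=230,130,120,90
cv2.imwrite("pics/s8.png",cv2.resize(cams.read_camera("side")[y:y+h,x:x+w,::-1],(800,600),interpolation=cv2.INTER_CUBIC))
f=lambda X:((proj("side",F2W([589.3,-89.2,.114],X))+.5-[x,y])/.15-.5).round(0)
for t in(.45,.5,.55):
  e=lambda r,z:f((-10-r*np.sin(t),75-r*np.cos(t),z))
  print(t,"handle foot",e(175,106),"top",e(175,148),"bore",e(120,106))
E
```

```text
clock: 17.65
eef_pos: [498.0, -174.4, 111.8]
ee_rot: [0.386, 0.613, 0.356, -0.59]
ft_force: [22.4, -9.0, -20.4]
width: 15.2
[ 497.96805947 -174.40899657  111.78604584] [[ 0.05   0.893 -0.448]
 [-0.019 -0.448 -0.894]
 [-0.999  0.053 -0.005]] [-0.46  0.17 -0.44  0.92  0.01  1.57] [-1.39576527 -3.50861941  0.04695311]
0.45 handle foot [407. 332.] top [407. 251.] bore [384. 395.]
0.5 handle foot [425. 334.] top [427. 253.] bore [398. 396.]
0.55 handle foot [444. 337.] top [446. 256.] bore [411. 398.]
```

View pics/s8.png

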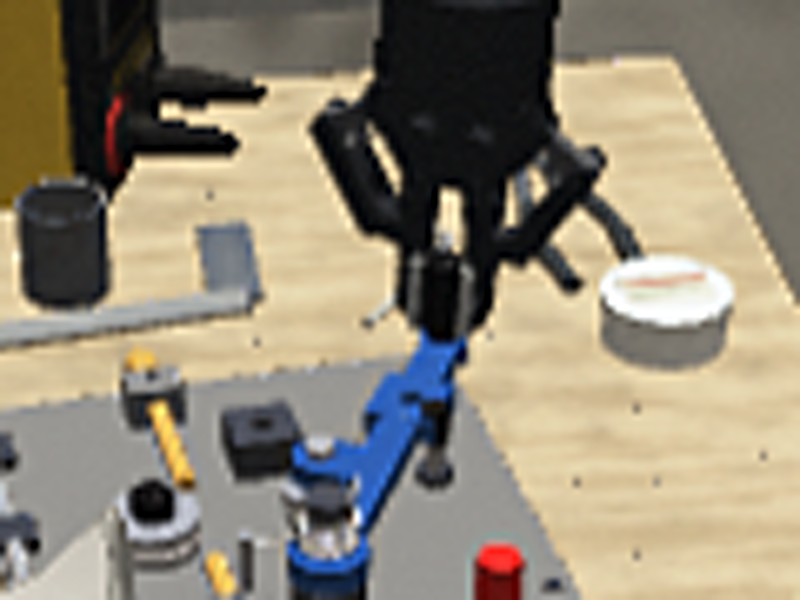

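The arm's edge rests against the stop post at (435,420). The handle foot at (443,337) matches the projection for 0.55 rad (444,337), and the red pin is still parked at (498,560). I'll ease the push slightly, confirm it holds, and hand in.

```bash
python3 -m creep '[[-0.55,0.27,-0.1,0,0,0],[-0.55,0.27,-0.1,0,0,0],[-0.55,0.27,-0.1,0,0,0],[-0.55,0.27,-0.1,0,0,0],[-0.55,0.27,-0.1,0,0,0],[-0.55,0.27,-0.1,0,0,0]]'
```

```text
clock: 18.45
eef_pos: [498.4, -174.6, 111.7]
ee_rot: [0.39, 0.616, 0.352, -0.587]
ft_force: [18.0, -7.1, -11.0]
width: 14.9
```

```bash
python3 -c "
from rig import r
print(r.hand_in())"
```

```text
the job is handed in; nothing more can be done
None
```

The job is done and handed in at about 18.5 s on the robot's clock. The pin is parked, and the gripper is holding the pressure arm at its stop by the handle.

- **Lock pin:** I drew it straight up, slid it into the notch until it met the closed end (about 3 N), then lowered it until the collar seated at the predicted height (about 5 N). After I let go, the side camera showed it upright and home. It was still parked in the last picture.
- **Pressure arm:** I swung it by the black handle until it met the stop. The last picture shows the arm against the stop post, with the handle where it should be at 0.55 rad. Pushing further raised the force without more than a few tenths of a mm of movement. I then eased off to about 19 N sideways, well above the 10 N spring, so it is still against the stop.
- **Not perfect:** the gripper leans about 3° under the push. There is also about 11 N of vertical load on the wrist. The overhead camera was hidden by the arm, so the checks after the start rest on the side view and the force readings.
- **Other things on the bench:** I moved nothing else and saw no contact with them, but I did not check each one afterwards.

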